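Set the iris lever to the long mark and switch on the lamp

ROBOT

A 6-joint arm with a two-finger parallel gripper is mounted at the origin on the work surface. World frame = base frame: x ahead of the robot, y to its left, z up, the work surface at z = 0. Lengths are in mm, angles in rad, forces in N, time in s.
With the tool pointing down it reaches from about 300 to 775 mm from the base axis. Payload 14.6 kg.
Tool frame: the origin (TCP) lies between the finger pads; the fingertips stand 11 mm ahead of it and the grasp point (between the pads) lies 8 mm behind it; z points along the fingers, y is the direction in which the jaws open and shut (so a half turn about z gives the same grasp; the last joint's range is limited). The gripper opens to 94 mm and grips with 3 to 60 N. Pads are 16 mm wide; open, the fingers measure 119 mm over their backs; the gripper's body (75 mm by 177 mm) begins 78 mm behind the grasp point.
Start: joints at [1.211, 0.3, 1.521, -0, 1.321, -0.067], TCP at [158.746, 526.582, 216.446] pointing down, gripper open.
Joint ranges: [-3.03, 3.03], [-0.79, 2.21], [0.23, 2.52], [-1.04, 4.18], [0, 3.07], [-2.55, 2.55]. Speed limits (rad/s): [2.22, 2.22, 2.57, 3.14, 3.14, 3.14].

INTERFACE

Orientations are given as [roll, pitch, yaw] about the fixed x, y, z axes, in that order (R = Rz(yaw) Ry(pitch) Rx(roll)).
In Python, from cell import * gives the robot as it stands.
- The arm moves only by the tool arm_command, never from a script. Its argument "deltas" is a list of rows, each an object with "xyz": the shift along the world's x, y, z in m, a list of three; "turn": the turn, a rotation vector about the world's x, y, z in rad, a list of three. A call has 1 to 12 rows; each row shifts and turns the commanded pose from where the row before left it; what a row does not reach is not made up. A row lasts 1/8 s, in which the tool goes at most 62.5 mm and 10.7 degrees, less where a joint would pass 70% of its speed; a pose out of reach is approached as far as the arm can. A call with a gripper value outside its range is refused whole. "gripper" is the closure, from 0 (fully open) to 1 (shut), set as the call begins (left out, the last holds). The fingers move at their own pace and stop on an object; "force" is the grip in N (left out, the last holds). Time passes only in rows, so rows that do not move let the fingers close. It gives the time, the measured TCP pose, the force and the opening at its end, in the units of the state.
- read_state(): the state, without advancing time (a new reading comes with each control period).
- camera(name): name is "scene" or "top" or "wrist"; returns a dict with "color" (384x512x3 uint8, red, green, blue), "fx", "fy", "cx", "cy" (pixels), "k1" (the pictures are not rectified: a ray, as slopes to the right and down, at radius r is drawn at 1 + k1 r^2 times it, then the intrinsics apply), "rvec" (rotation vector, rad) and "tvec" (3), from world to camera coordinates, as OpenCV has them; the wrist camera has in their place "mount" (4x4, takes a point from camera to tool coordinates, whose origin is the TCP and whose axes are the flange's). Camera axes: x right, y down, z forward; pixel columns grow to the right and rows downward; lengths in mm; the calibration is good to about 2 mm. A picture is of the moment at which its call begins: read the wrist's pose just before it. There is no depth.
- sign_off(): hands the job in, once; it reports no verdict.
The state is a dict: "clock": time; "joints": joint angles; "qd": joint speeds; "effort": joint torques, N m; "eef_pos": TCP position; "eef_rot": TCP orientation; "wrist_force": force on the tool from outside, world axes, zero at the start; "moment": the same for the moment, N m; "finger_gap": finger opening in mm.
Only numpy, scipy, OpenCV 4.12 (cv2) and the standard library are available. Lean on these libraries where they do the work, as an engineer would, in place of code of your own. Each camera call takes 0.05 s, during which the arm holds its last target.

TASK

On the microscope's light base, gently push the iris lever round by its upright pin until the lever points at the long mark of the scale, and leave it there. Then press the larger button on the lamp controller and let it come up again. Only push and press: do not lift the iris out, turn the scale, press the smaller button or disturb the things lying about.

Things in the scene. Friction and masses are not known exactly. Their poses are not given: they have to be found in the camera images.
- light_base: fixed white light base of an inspection microscope, 260 x 220 mm, 50 mm tall; origin under its centre, z up; at yaw 0 its front (-x) faces the robot. The iris axis is 20 mm in front of its centre (local x = -0.020)
- iris_cell: dark steel disc, 132 mm across, 4 mm thick, that carries the iris ring and only rests in the base's top (it could be lifted out: it must not be). Origin on the iris axis, at the disc's underside, 54 mm above the table
- iris_axis (a point): point on the vertical axis of the iris ring, at the ring's top, 71 mm above the table. The ring is 90 mm across
- lever_pin (a point): top centre of the upright steel pin at the lever's end: the pin is 10 mm across, stands 59 mm from the iris axis and reaches from 66 mm to 106 mm above the table. The flat lever arm under it (12 mm wide, its top 66 mm above the table) runs radially from the ring, along the line from the iris axis to the pin
- pointer_tip (a point): the pointed outer end of the lever, 74 mm from the iris axis, on the same radius as the pin, 63 mm above the table
- long_mark (a point): inner end of the long mark, 74 mm from the iris axis, on the scale's face 54.5 mm above the table. The scale is a flat aluminium ring, outside diameter 190 mm, around the iris cell, with nine black radial marks 15 degrees apart: the middle one is 18 mm long and 5 mm wide, the others 7 mm long and 1.8 mm wide. The scale is stiff in its seat and must be left as it stands
- iris_ring (a joint): angle of the iris ring and lever (rad): 0 when the lever points to the base's front, growing counter-clockwise seen from above, stops at -1.4 and 1.4. It turns against about 0.09 N m of friction (1.5 N at the pin) and stays where it is left
- scale (a joint): angle of the scale (rad), measured in the same way: 0 when the long mark points to the base's front. The lever points at the long mark when the two angles are equal
- controller: fixed grey lamp controller box, 120 x 150 mm, 45 mm tall, two push buttons on its top; origin under its centre, z up; front (-x) faces the robot at yaw 0
- lamp_button (a joint): travel of the larger push button (m): 0 up, 0.006 fully down, spring return, about 4 N to press fully. It is 32 mm across
- lamp_button_top (a point): centre of the larger button's top face, 67 mm above the table when up, at local x = -0.020, y = 0.035 of the controller; the button is pressed straight down there
- small_button (a joint): travel of the smaller push button (m), 16 mm across, 0 up, 0.005 fully down. It must not be pressed
- small_button_top (a point): centre of the smaller button's top face, 66 mm above the table, at local x = -0.020, y = -0.040 of the controller
- vial: small amber screw-cap vial, 22 mm across, 32 mm tall, loose on the rear top corner of the light base; origin at the centre of its underside. Leave it alone
- loupe: black eye loupe, 34 mm across, 28 mm tall, loose on the other rear top corner of the light base; origin under its centre. Leave it alone
- tin: small open aluminium bowl, 48 mm across, 22 mm tall, loose on the table in front of the controller; origin under its centre. Leave it alone
- spool: grey wire spool, 60 mm across, 45 mm tall, standing on the table just behind the controller; origin under its centre. Leave it alone
- flask: clear plastic bottle, 44 mm across, 110 mm tall, standing on the table just behind the controller; origin under its centre. Leave it alone
There are look-alikes about, which are no part of the job. Leave any green, orange or purple look-alike of the controller alone.

How it is judged (in metres and radians):
On the way, in this order (a step that is already met when the one before it is completed fails the run):
1. the lever rests, let go, pointing at the long mark (horizontal distance between pointer_tip and long_mark below 0.005 m and velocity of joint iris_ring between -0.05 and 0.05 rad/s and contact force between anything else and iris_cell below 0.3 N), for 0.2 s.
2. the larger button is pressed (value of joint lamp_button above 0.004 m), for 0.02 s.
At the end, for the whole second after the job is handed in: The lever's pointer is within 5 mm (about 4 degrees) of the long mark, the larger button has been pressed at least 4 mm after that and is up again, the iris cell and the scale are where they were (4 mm), and the loose things lie within 20 mm of where they were (horizontal distance between pointer_tip and long_mark below 0.005 m and value of joint lamp_button below 0.002 m and distance of each of iris_cell, long_mark from where it was at the start of the episode below 0.004 m and distance of each of vial, loupe, tin, spool, flask from where it was at the start of the episode below 0.02 m); the robot touches nothing.
It fails at once if the larger button pressed while the lever is off the long mark (value of joint lamp_button above 0.003 m and horizontal distance between pointer_tip and long_mark above 0.0055 m).
It fails at once if the smaller button pressed (value of joint small_button above 0.0025 m).
It fails at once if the iris cell lifted from its seat, or the scale turned (distance of any of iris_cell, long_mark from where it was at the start of the episode above 0.004 m).
It fails at once if the iris or its lever squeezed, or pushed with more than 15 N (contact force between anything else and iris_cell above 15 N).
It fails at once if a loose thing shifted or lifted by more than 20 mm (distance of any of vial, loupe, tin, spool, flask from where it was at the start of the episode above 0.02 m).
It also fails if it takes over 58 s, if anything falls off the work surface, if the arm or the gripper's body presses on something with over 40 N, if the wrist force passes 120 N, or if a joint passes its speed limit or range.

## Working session

There is one attempt and no reset: what is moved stays moved. The work goes in short steps, Python scripts to look and compute and a tool call to move; the robot and the scene stay as the last step left them, time stands still between calls to the robot, and variables do not carry over. Pictures are saved under pics/ and viewed, and the job is handed in when it is done.

Besides the shell and the picture viewer there is one more tool, called as a command line: name --argument value ..., lists and objects as JSON in quotes. arm_command: Moves the arm, as the interface text tells. Its arguments: {"type":"object","properties":{"deltas":{"type":"array","items":{"type":"object","properties":{"xyz":{"type":"array","items":{"type":"number"}},"turn":{"type":"array","items":{"type":"number"}}}}},"gripper":{"type":"number"},"force":{"type":"number"}},"required":["deltas"]}

```bash
mkdir -p pics; ls
python3 - <<'E'
from cell import *
import cv2
print(read_state())
for n in("scene","top","wrist"):
    c=camera(n); cv2.imwrite(f"pics/{n}0.png",c["color"][:,:,::-1])
    print(n,{k:v for k,v in c.items() if k!="color"})
E
```

```text
pics
{'clock': 0.0, 'joints': array([ 1.21136367e+00,  3.00487794e-01,  1.52159891e+00, -3.87238634e-06,
        1.32070457e+00, -6.65910446e-02]), 'qd': array([-7.29773786e-04,  2.47677343e-04, -1.38287193e-03, -7.96310818e-04,
       -1.63881811e-05, -1.46225841e-04]), 'effort': array([ 1.85030731e-03, -5.31810451e+01, -3.52742565e+01,  7.09202746e-02,
        2.43278418e-02, -1.22214001e-04]), 'eef_pos': array([158.67840873, 526.34232026, 215.86962917]), 'eef_rot': array([-3.14039645e+00, -7.60153714e-05,  2.84875195e+00]), 'wrist_force': array([-0.09257262, -0.06090056, -0.82905449]), 'moment': array([-0.05711625, -0.00089943, -0.00853406]), 'finger_gap': 94.2608662881495}
scene {'fx': 371.8245483907388, 'fy': 371.8245483907388, 'cx': 254.75954163326873, 'cy': 194.51227435432716, 'k1': -0.10482796758895571, 'rvec': array([ 0.72804157,  2.54228459, -1.17215233]), 'tvec': array([ 453.06296886,  -60.79260038, 1223.76268924])}
top {'fx': 402.8198686934636, 'fy': 402.8198686934636, 'cx': 261.0248292353963, 'cy': 195.29715093427325, 'k1': -0.04952044604842002, 'rvec': array([ 2.10776774, -2.11290586,  0.18266953]), 'tvec': array([-26.75969787, 540.7783667 , 920.46571568])}
wrist {'fx': 318.50019697978473, 'fy': 318.50019697978473, 'cx': 257.22144257916943, 'cy': 191.47663827861282, 'k1': -0.03600769978545854, 'mount': array([[-5.29311810e-04, -9.71961524e-01, -2.35139353e-01,
         6.74769735e+01],
       [ 9.99999762e-01, -6.18580249e-04,  3.05880393e-04,
         1.35343389e-01],
       [-4.42756533e-04, -2.35139135e-01,  9.71961620e-01,
        -1.67582927e+02],
       [ 0.00000000e+00,  0.00000000e+00,  0.00000000e+00,
         1.00000000e+00]])}
```

View pics/scene0.png

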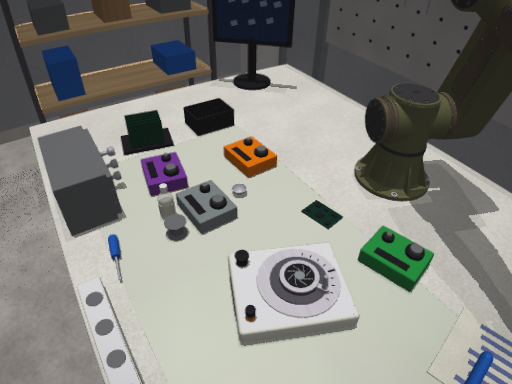

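View pics/top0.png

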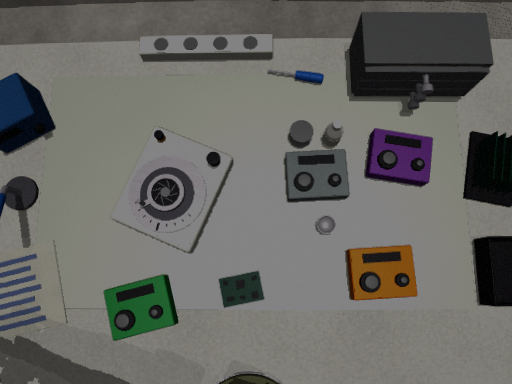

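View pics/wrist0.png

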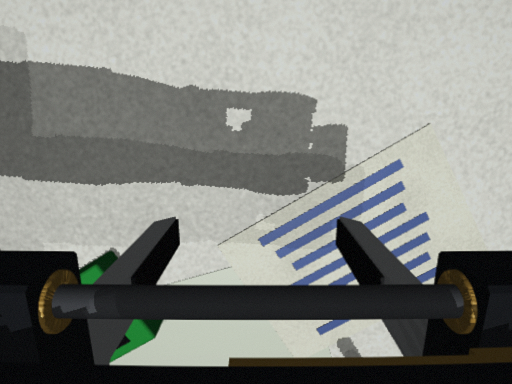

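The top view shows the white light base at about (173,188). Four boxes could be the controller: grey (317,175), green (140,307), orange (382,272) and purple (400,157). I choose the grey one. The spool (301,133) and flask (334,132) stand behind it and the tin (325,225) in front, as described. Next I'll take close crops of the base and controller.

```bash
cat > h.py <<'E'
import numpy as np, cv2
from scipy.spatial.transform import Rotation as R
def ray(c,px,st=None):
    K=np.array([[c["fx"],0,c["cx"]],[0,c["fy"],c["cy"]],[0,0,1.]])
    # drawn = (1+k1 r^2) * ray
    p=cv2.undistortPoints(np.array([[px]],float),K,np.array([c["k1"],0,0,0.]))[0,0]
    d=np.array([p[0],p[1],1.])
    if "rvec" in c:
        Rm=R.from_rotvec(c["rvec"]).as_matrix(); o=-Rm.T@c["tvec"]; d=Rm.T@d
    else:
        Rt=R.from_euler("xyz",st["eef_rot"]).as_matrix(); M=c["mount"]
        o=Rt@M[:3,3]+st["eef_pos"]; d=Rt@M[:3,:3]@d
    return o,d
def onz(c,px,z,st=None):
    o,d=ray(c,px,st); return o+d*(z-o[2])/d[2]
def proj(c,P,st=None):
    K=np.array([[c["fx"],0,c["cx"]],[0,c["fy"],c["cy"]],[0,0,1.]]); P=np.array(P,float).reshape(-1,3)
    if "rvec" in c: rv,tv=c["rvec"],c["tvec"]
    else:
        T=np.eye(4);T[:3,:3]=R.from_euler("xyz",st["eef_rot"]).as_matrix();T[:3,3]=st["eef_pos"]
        W=np.linalg.inv(T@c["mount"]); rv=cv2.Rodrigues(W[:3,:3])[0];tv=W[:3,3]
    return cv2.projectPoints(P,rv,tv,K,np.array([c["k1"],0,0,0.]))[0][:,0]
def crop(c,name,x0,x1,y0,y1,s):
    im=cv2.resize(c["color"][y0:y1,x0:x1,::-1],None,fx=s,fy=s,interpolation=cv2.INTER_CUBIC)
    for x in range((x0+9)//10*10,x1,10): cv2.putText(im,str(x),(int((x-x0+.5)*s),8),0,.3,(0,0,255));cv2.line(im,(int((x-x0+.5)*s),10),(int((x-x0+.5)*s),16),(0,0,255))
    for y in range((y0+9)//10*10,y1,10): cv2.putText(im,str(y),(0,int((y-y0+.5)*s)),0,.3,(0,0,255));cv2.line(im,(18,int((y-y0+.5)*s)),(24,int((y-y0+.5)*s)),(0,0,255))
    cv2.imwrite("pics/"+name,im)
E
python3 - <<'E'
from cell import *
from h import *
c=camera("top")
crop(c,"topA.png",105,245,120,255,5)
crop(c,"topB.png",270,360,110,245,4)
c=camera("scene")
crop(c,"scA.png",220,365,235,350,5)
E
```

```text
(no output)
```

View pics/topA.png

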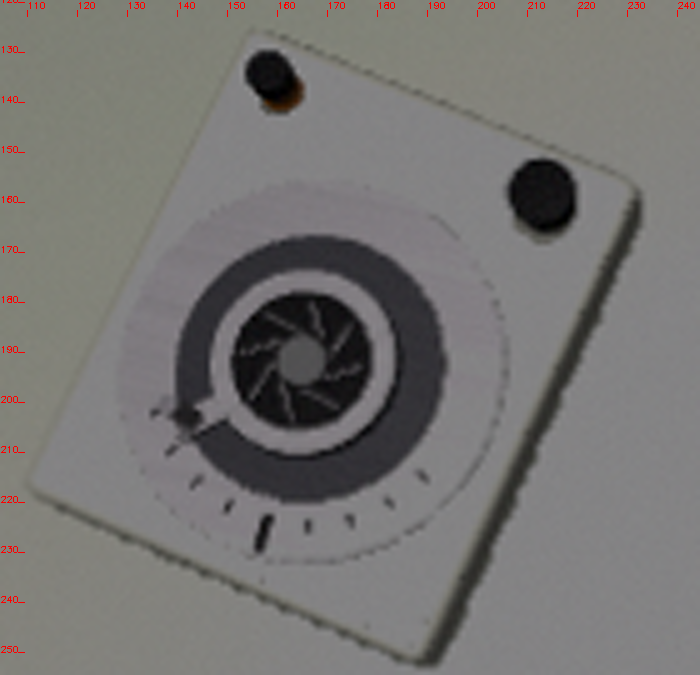

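View pics/topB.png

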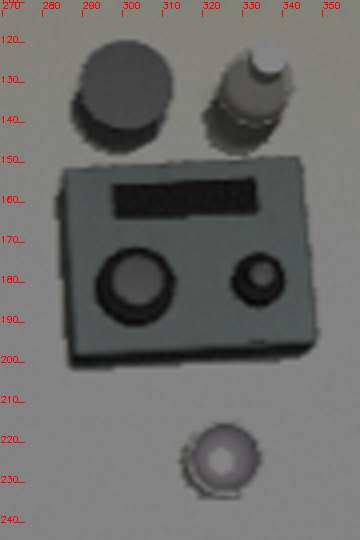

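View pics/scA.png

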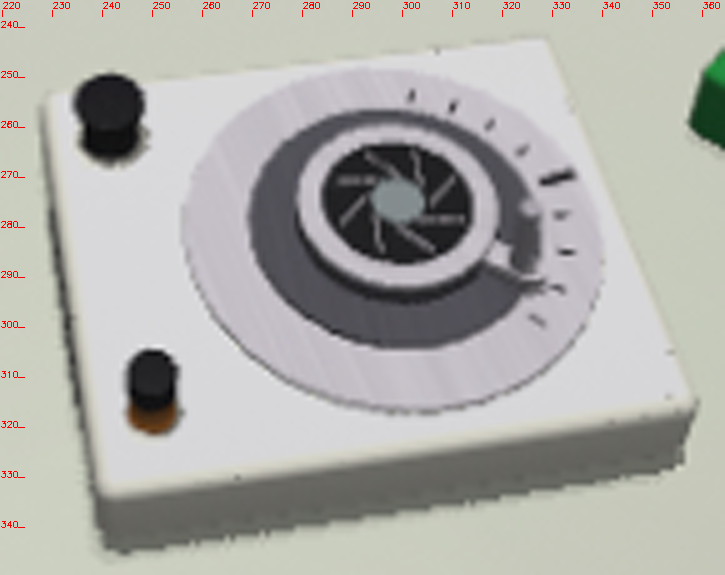

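Run:
```python
from cell import *
from h import *
c=camera("top"); s=camera("scene")
T=lambda u,v:(105+u/5-.5,120+v/5-.5)
S=lambda u,v:(220+u/5-.5,235+v/5-.5)
p=lambda n,v:print(n,np.round(v,1))
for n,q in dict(tl=(255,28),tr=(640,188),br=(425,662),bl=(27,488)).items(): p(n,onz(c,T(*q),50))
ax=onz(c,T(303,361),71);p("axis ring",ax); p("ax disc",onz(c,T(312,368.5),58))
a2=onz(s,S(398,206),71);p("ax scene",a2)
p("mark in",onz(c,T(266,516),54.5));p("mark out",onz(c,T(260,551),54.5));p("scene mark in",onz(s,S(541,183),54.5));p("out",onz(s,S(575,175),54.5))
p("mark scale cen",onz(c,T(313,372),54.5))
p("tip top",onz(c,T(155,410),63)); p("tip sc",onz(s,S(548,287),63)); p("pin sc",onz(s,S(527,206),106))
B=lambda u,v:(270+u/4-.5,110+v/4-.5)
b=onz(c,B(137,278),67);p("big",b);sm=onz(c,B(263,273),66);p("small",sm)
p("yaw ctrl",np.arctan2(*(b-sm)[[1,0]])-np.pi/2)
for q in [(66,170),(300,157),(316,340),(73,358)]: p("cc",onz(c,B(*q),45))
for q,z in [((125,85),45),((268,57),110),((225,458),22)]: p("loose",onz(c,B(*q),z))
```

```text
tl [723.6 239.3  50. ]
tr [637.7  42.4  50. ]
br [405.2 141.6  50. ]
bl [488.8 339.5  50. ]
axis ring [546.8 200.9  71. ]
ax disc [545.8 199.7  58. ]
ax scene [548.8 201.2  71. ]
mark in [474.4 219.8  54.5]
mark out [457.6 221.9  54.5]
scene mark in [475.5 216.8  54.5]
out [458.9 221.8  54.5]
mark scale cen [544.7 200.1  54.5]
tip top [524.7 274.   63. ]
tip sc [515.7 266.5  63. ]
pin sc [521.7 249.9 106. ]
big [ 577.1 -130.6   67. ]
small [ 580.  -206.2   66. ]
yaw ctrl 0.0
cc [651.4 -90.   45. ]
cc [ 659.1 -235.5   45. ]
cc [ 543.1 -240.4   45. ]
cc [532.7 -92.8  45. ]
loose [ 706.8 -127.8   45. ]
loose [ 699.8 -206.6  110. ]
loose [ 474.2 -186.2   22. ]
```

Measured positions:
- **Iris axis:** about (547, 200), matching the base centre plus 20 mm.
- **Lever:** about 115°, world frame.
- **Long mark:** about 166°, so the lever needs to turn about +51°.

The plan is to straddle the pin loosely, with tool x pointing radially outward, and push it round with one pad. First I'll go above the pin.

arm_command --deltas '[{"xyz": [0.03, -0.0225, 0], "turn": [0, 0, -0.07]}, {"xyz": [0.03, -0.0225, 0], "turn": [0, 0, -0.07]}, {"xyz": [0.03, -0.0225, 0], "turn": [0, 0, -0.07]}, {"xyz": [0.03, -0.0225, 0], "turn": [0, 0, -0.07]}, {"xyz": [0.03, -0.0225, 0], "turn": [0, 0, -0.07]}, {"xyz": [0.03, -0.0225, 0], "turn": [0, 0, -0.07]}, {"xyz": [0.03, -0.0225, 0], "turn": [0, 0, -0.07]}, {"xyz": [0.03, -0.0225, 0], "turn": [0, 0, -0.07]}, {"xyz": [0.03, -0.0225, 0], "turn": [0, 0, -0.07]}, {"xyz": [0.03, -0.0225, 0], "turn": [0, 0, -0.07]}, {"xyz": [0.03, -0.0225, 0], "turn": [0, 0, -0.07]}, {"xyz": [0.03, -0.0225, 0], "turn": [0, 0, -0.07]}]' --gripper 0.5

```text
clock: 1.85
eef_pos: [519.7, 255.7, 216.4]
eef_rot: [-3.142, -0.0, 2.006]
wrist_force: [0.2, 0.6, -0.5]
finger_gap: 47.1
```

arm_command --deltas '[{"xyz": [0, 0, 0]}, {"xyz": [0, 0, 0]}]'

```text
validation failed for argument at $.de...
```

Run:
```python
from cell import *
from h import *
st=read_state(); c=camera("wrist")
print(st["joints"].round(2),st["eef_pos"].round(1),st["eef_rot"].round(3),st["wrist_force"].round(2),st["finger_gap"])
crop(c,"w1.png",100,420,60,300,2.4)
```

```text
[ 0.39  0.37  1.43  0.    1.34 -0.04] [519.7 255.7 216.4] [-3.142 -0.     2.006] [ 0.23  0.6  -0.45] 47.08961998162372
```

View pics/w1.png

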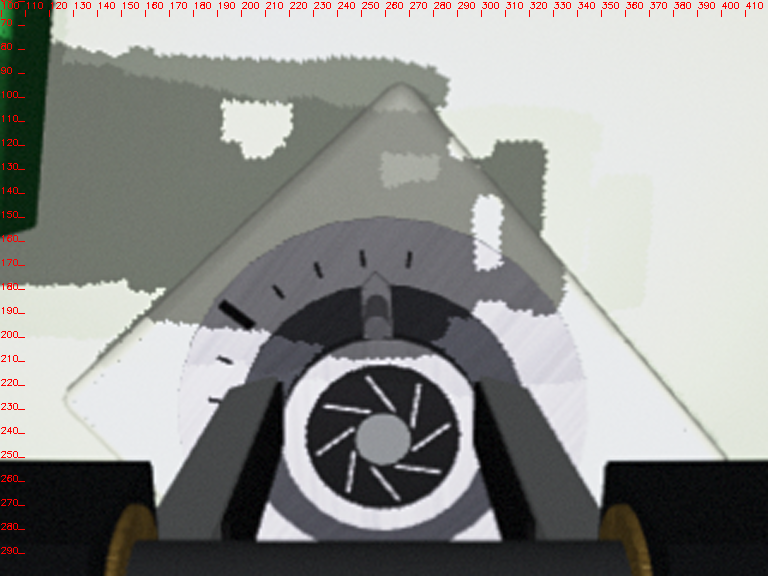

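The wrist view shows the lever's tip at about (256,173), the ring centre at about (259,243), and the long mark's inner end at about (205,196). The pin lies centred between the fingers.

Run:
```python
from cell import *
from h import *
st=read_state(); c=camera("wrist")
W=lambda u,v:(100+u/2.4-.3,60+v/2.4-.3)
crop(c,"w1b.png",170,290,150,210,6)
ax=onz(c,W(383,438),71,st)
for n,q,z in [("ax",(383,438),71),("tip",(376,272),63),("min",(252,327),54.5),("mout",(222,303),54.5),("pintop",(376,303),106)]:
    p=onz(c,W(*q),z,st); d=p-ax; print(n,p.round(1),np.hypot(*d[:2]).round(1),np.degrees(np.arctan2(d[1],d[0])).round(1))
A=np.array([547,200.5])
for th in (115,166):
  t=np.radians(th); print(proj(c,[[*(A+r*np.array([np.cos(t),np.sin(t)])),z] for r,z in ((59,106),(74,63),(74,54.5),(92,54.5))],st).round(1))
```

```text
ax [550.8 197.1  71. ] 0.0 0.0
tip [517.9 261.6  63. ] 72.4 117.0
min [478.6 214.6  54.5] 74.2 166.3
mout [462.4 219.2  54.5] 91.1 165.9
pintop [519.6 258.2 106. ] 68.6 117.0
[[256.9 191.2]
 [256.9 166.9]
 [256.9 165.6]
 [256.7 148.3]]
[[206.9 214.8]
 [201.7 193.5]
 [203.1 191.5]
 [189.4 181.2]]
```

View pics/w1b.png

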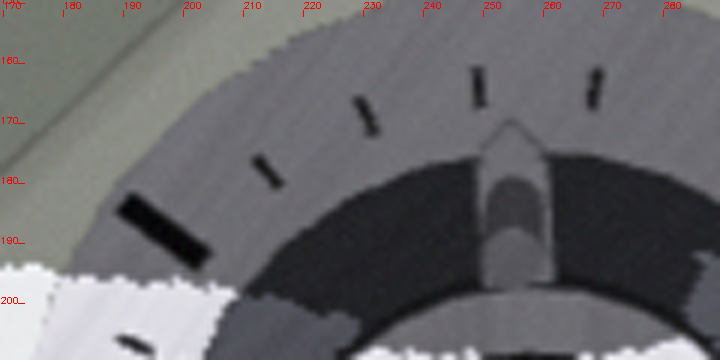

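arm_command --deltas '[{"xyz": [0.0025, -0.004, -0.013], "turn": [0, 0, 0.035]}, {"xyz": [0, 0, -0.013], "turn": [0, 0, 0]}, {"xyz": [0, 0, -0.013], "turn": [0, 0, 0]}, {"xyz": [0, 0, -0.013], "turn": [0, 0, 0]}, {"xyz": [0, 0, -0.013], "turn": [0, 0, 0]}]' --gripper 0.68

```text
clock: 2.58
eef_pos: [521.1, 252.8, 150.6]
eef_rot: [-3.142, -0.0, 2.044]
wrist_force: [0.2, -0.1, -0.4]
finger_gap: 29.7
```

Run:
```python
from cell import *
from h import *
st=read_state(); c=camera("wrist")
print(st["eef_pos"].round(1),st["eef_rot"].round(3),st["wrist_force"].round(2),st["finger_gap"])
crop(c,"w2.png",130,390,80,290,3)
```

```text
[521.1 252.8 150.6] [-3.142 -0.     2.044] [ 0.24 -0.06 -0.37] 29.743059314935046
```

View pics/w2.png

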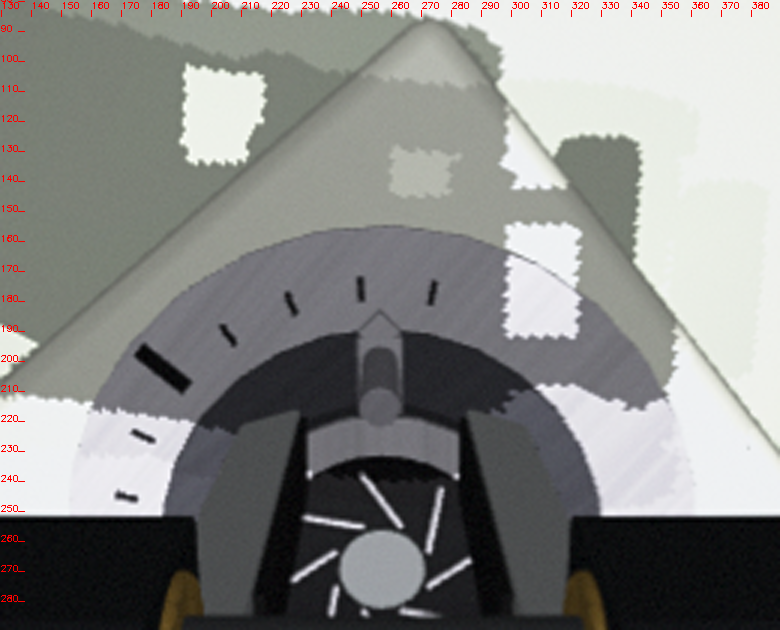

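The pin top is at (256,215), centred between the fingers. I'll check it and compute the arc.

Run:
```python
from cell import *
from h import *
st=read_state(); c=camera("wrist")
q=lambda u,v:(130+u/3-.3,80+v/3-.3)
print("pin",onz(c,q(380,407),106,st).round(1),"tip",onz(c,q(380,312),63,st).round(1),"min",onz(c,q(186,388),54.5,st).round(1))
P=lambda f:np.array([59*np.cos(np.radians(f)),59*np.sin(np.radians(f))])
for f in range(117,180,3): print(f,(P(f+3)-P(f)).round(1))
```

```text
pin [520.4 252.2 106. ] tip [514.2 263.8  63. ] min [475.6 217.   54.5]
117 [-2.7 -1.5]
120 [-2.6 -1.6]
123 [-2.5 -1.7]
126 [-2.5 -1.9]
129 [-2.3 -2. ]
132 [-2.2 -2.1]
135 [-2.1 -2.2]
138 [-2.  -2.3]
141 [-1.9 -2.5]
144 [-1.7 -2.5]
147 [-1.6 -2.6]
150 [-1.5 -2.7]
153 [-1.3 -2.8]
156 [-1.2 -2.9]
159 [-1.  -2.9]
162 [-0.9 -3. ]
165 [-0.7 -3. ]
168 [-0.6 -3. ]
171 [-0.4 -3.1]
174 [-0.2 -3.1]
177 [-0.1 -3.1]
```

arm_command --deltas '[{"xyz": [0, 0, -0.013], "turn": [0, 0, 0]}, {"xyz": [0, 0, -0.013], "turn": [0, 0, 0]}, {"xyz": [0, 0, -0.013], "turn": [0, 0, 0]}, {"xyz": [0, 0, -0.013], "turn": [0, 0, 0]}, {"xyz": [0, 0, -0.011], "turn": [0, 0, 0]}, {"xyz": [0, 0, 0], "turn": [0, 0, 0]}]'

```text
clock: 3.42
eef_pos: [520.9, 252.4, 87.5]
eef_rot: [-3.14, -0.0, 2.044]
wrist_force: [-0.0, -0.5, -0.3]
finger_gap: 29.8
```

arm_command --deltas '[{"xyz": [-0.0027, -0.0015, 0], "turn": [0, 0, 0.0524]}, {"xyz": [-0.0026, -0.0016, 0], "turn": [0, 0, 0.0524]}, {"xyz": [-0.0025, -0.0017, 0], "turn": [0, 0, 0.0524]}, {"xyz": [-0.0025, -0.0019, 0], "turn": [0, 0, 0.0524]}, {"xyz": [-0.0023, -0.002, 0], "turn": [0, 0, 0.0524]}, {"xyz": [-0.0022, -0.0021, 0], "turn": [0, 0, 0.0524]}]'

```text
clock: 4.18
eef_pos: [506.8, 242.0, 89.0]
eef_rot: [3.14, 0.001, 2.36]
wrist_force: [0.7, 1.0, -0.6]
finger_gap: 30.3
```

Run:
```python
from cell import *
from h import *
st=read_state(); c=camera("wrist")
print(st["eef_pos"].round(1),st["eef_rot"].round(3),st["wrist_force"].round(2),st["finger_gap"])
crop(c,"w3.png",130,390,80,290,3)
```

```text
[506.8 242.   89. ] [3.14e+00 1.00e-03 2.36e+00] [ 0.74  1.04 -0.62] 30.29786727787697
```

View pics/w3.png

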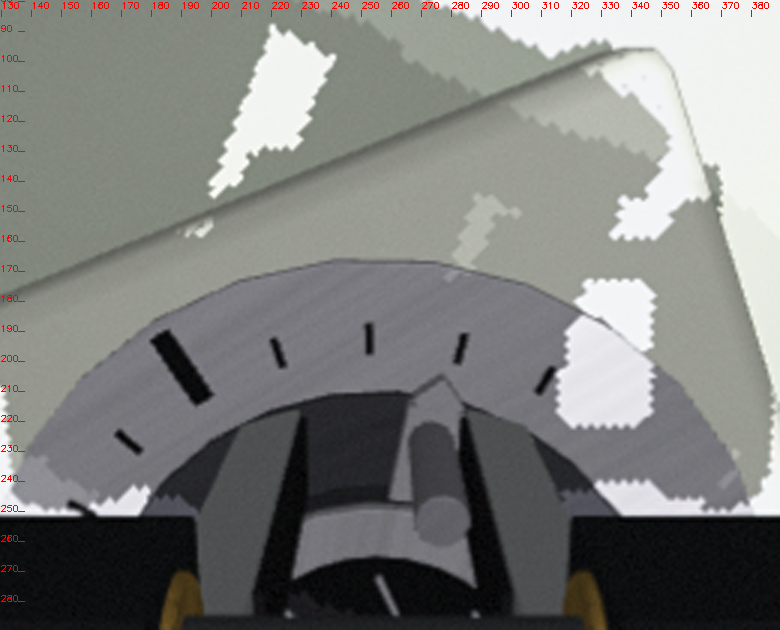

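The pad is on the pin at (277,252), the force is about 1.3 N, and the lever is moving (about 125°). I'll continue the arc and stop short of the mark.

arm_command --deltas '[{"xyz": [-0.0021, -0.0022, 0], "turn": [0, 0, 0.0524]}, {"xyz": [-0.002, -0.0023, 0], "turn": [0, 0, 0.0524]}, {"xyz": [-0.0019, -0.0025, 0], "turn": [0, 0, 0.0524]}, {"xyz": [-0.0017, -0.0025, 0], "turn": [0, 0, 0.0524]}, {"xyz": [-0.0016, -0.0026, 0], "turn": [0, 0, 0.0524]}, {"xyz": [-0.0015, -0.0027, 0], "turn": [0, 0, 0.0524]}, {"xyz": [-0.0013, -0.0028, 0], "turn": [0, 0, 0.0524]}, {"xyz": [-0.0012, -0.0029, 0], "turn": [0, 0, 0.0524]}, {"xyz": [-0.001, -0.0029, 0], "turn": [0, 0, 0.0524]}, {"xyz": [-0.0009, -0.003, 0], "turn": [0, 0, 0.0524]}, {"xyz": [0, 0, 0], "turn": [0, 0, 0]}]'

```text
clock: 5.6
eef_pos: [491.4, 215.5, 88.9]
eef_rot: [3.141, 0.001, 2.881]
wrist_force: [0.0, 0.7, -0.5]
finger_gap: 30.1
```

Run:
```python
from cell import *
from h import *
st=read_state(); c=camera("wrist")
print(st["joints"].round(2),st["eef_pos"].round(1),st["eef_rot"].round(3),st["wrist_force"].round(2),st["finger_gap"])
crop(c,"w4.png",130,390,80,290,3)
```

```text
[ 0.34  0.41  1.69  0.    1.04 -0.97] [491.4 215.5  88.9] [3.141e+00 1.000e-03 2.881e+00] [ 0.03  0.71 -0.54] 30.09316173986715
```

View pics/w4.png

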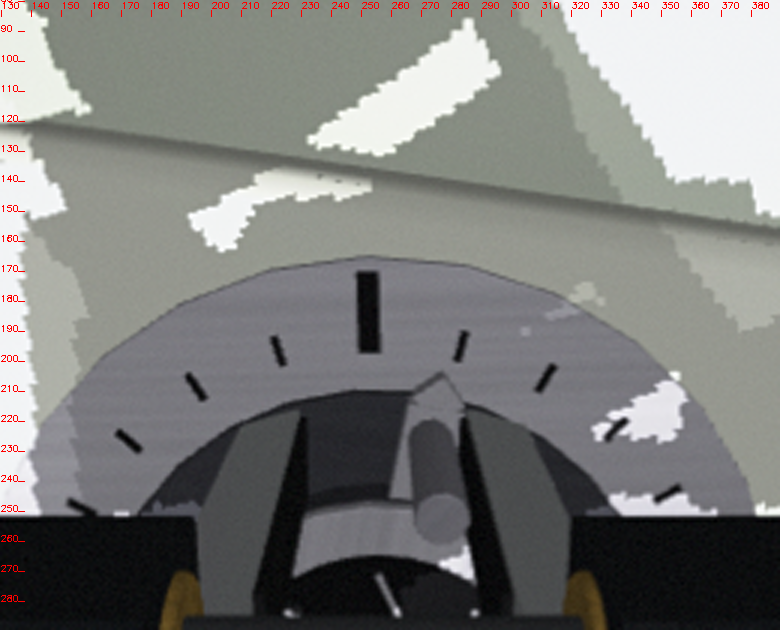

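Run:
```python
from cell import *
from h import *
st=read_state(); c=camera("wrist")
q=lambda u,v:(130+u/3-.3,80+v/3-.3)
t=onz(c,q(442,373),63,st)[:2];a=onz(c,q(368,352),54.5,st)[:2];b=onz(c,q(368,272),54.5,st)[:2]
u=(a-b)/np.hypot(*(a-b)); A=a+74*u; f=lambda p:np.degrees(np.arctan2(*(p-A)[::-1]))
print(t,a,b,A,"tip r",np.hypot(*(t-A)),"ang tip",f(t),"mark",f(a))
```

```text
[482.66452705 230.93954634] [476.34305702 216.40892552] [459.27325374 221.04513551] [547.75592114 197.0129765 ] tip r 73.40232778806407 ang tip 152.47082689501133 mark 164.80485423577005
```

The lever is 12.3° short. The tip radius comes out at 73.4 mm against the stated 74 mm.

arm_command --deltas '[{"xyz": [-0.0007, -0.003, 0], "turn": [0, 0, 0.0524]}, {"xyz": [-0.0006, -0.003, 0], "turn": [0, 0, 0.0524]}, {"xyz": [-0.0004, -0.0031, 0], "turn": [0, 0, 0.0524]}, {"xyz": [-0.0002, -0.0031, 0], "turn": [0, 0, 0.0524]}, {"xyz": [0, 0, 0], "turn": [0, 0, 0]}]'

```text
clock: 6.32
eef_pos: [489.5, 203.2, 88.6]
eef_rot: [3.142, 0.0, 3.09]
wrist_force: [0.2, 0.1, 0.4]
finger_gap: 30.0
```

Run:
```python
from cell import *
from h import *
st=read_state(); c=camera("wrist")
print(st["eef_pos"].round(1),st["eef_rot"].round(3),st["wrist_force"].round(2),st["finger_gap"])
crop(c,"w5.png",210,330,150,270,5)
```

```text
[489.5 203.2  88.6] [3.142 0.    3.09 ] [0.17 0.13 0.37] 29.994681040844423
```

View pics/w5.png

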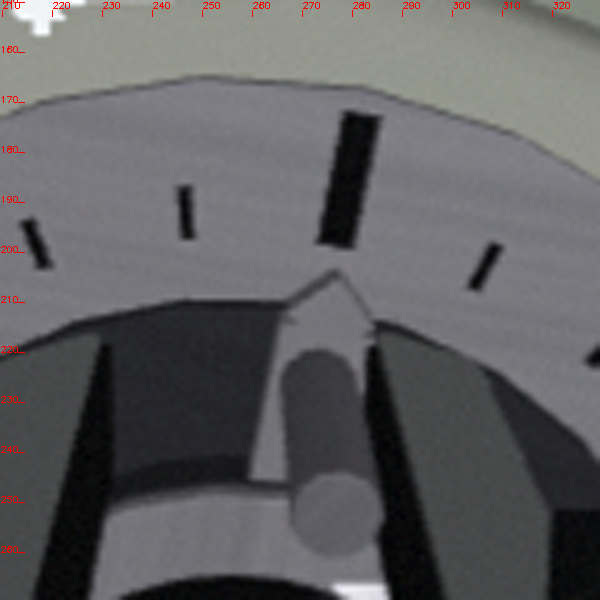

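Run:
```python
from cell import *
from h import *
st=read_state(); c=camera("wrist")
q=lambda u,v:(210+u/5-.4,150+v/5-.4)
t=onz(c,q(337,270),63,st)[:2];a=onz(c,q(336,247),54.5,st)[:2];b=onz(c,q(361,115),54.5,st)[:2]
u=(a-b)/np.hypot(*(a-b)); A=a+74*u; f=lambda p:np.degrees(np.arctan2(*(p-A)[::-1]))
print(t,a,b,A,"tip r",np.hypot(*(t-A)),"ang tip",f(t),"mark",f(a),np.hypot(*(t-a)))
```

```text
[477.25872523 216.34371294] [476.55472377 216.75689272] [459.18938977 220.62929454] [548.78071014 200.65077919] tip r 73.22337396388974 ang tip 167.62460386406093 mark 167.42894568200336 0.8162938140065126
```

The tip is within about 1 mm of the mark. I'll back the pad off to centre the pin, rise straight up, and look again.

arm_command --deltas '[{"xyz": [0, 0.004, 0], "turn": [0, 0, 0]}, {"xyz": [0, 0.005, 0], "turn": [0, 0, 0]}, {"xyz": [0, 0, 0], "turn": [0, 0, 0]}, {"xyz": [0, 0, 0.01], "turn": [0, 0, 0]}, {"xyz": [0, 0, 0.015], "turn": [0, 0, 0]}, {"xyz": [0, 0, 0.02], "turn": [0, 0, 0]}, {"xyz": [0, 0, 0.02], "turn": [0, 0, 0]}, {"xyz": [0, 0, 0.02], "turn": [0, 0, 0]}, {"xyz": [0, 0, 0.02], "turn": [0, 0, 0]}, {"xyz": [0, 0, 0], "turn": [0, 0, 0]}, {"xyz": [0, 0, 0], "turn": [0, 0, 0]}]'

```text
clock: 7.8
eef_pos: [489.1, 212.0, 193.1]
eef_rot: [-3.141, -0.0, 3.092]
wrist_force: [-0.2, 0.0, -1.2]
finger_gap: 29.8
```

Run:
```python
from cell import *
from h import *
st=read_state(); c=camera("wrist")
print(st["eef_pos"].round(1),st["eef_rot"].round(3),st["wrist_force"].round(2),st["finger_gap"])
crop(c,"w6.png",190,340,140,290,4)
```

```text
[489.1 212.  193.1] [-3.141 -0.     3.092] [-0.18  0.03 -1.22] 29.78098233861349
```

View pics/w6.png

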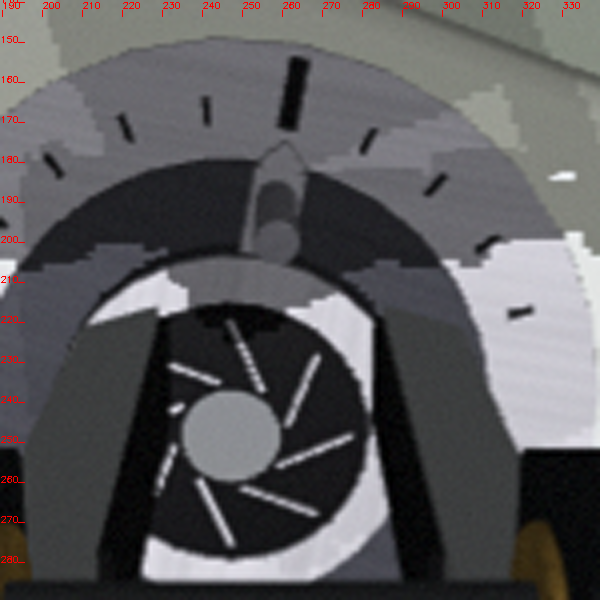

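Run:
```python
from cell import *
from h import *
st=read_state(); c=camera("wrist")
crop(c,"w6b.png",235,285,150,210,10)
q=lambda u,v:(190+u/4-.4,140+v/4-.4)
t=onz(c,q(286,142),63,st)[:2];a=onz(c,q(288,130),54.5,st)[:2];b=onz(c,q(299,57),54.5,st)[:2]
u=(a-b)/np.hypot(*(a-b)); A=a+74*u; f=lambda p:np.degrees(np.arctan2(*(p-A)[::-1]))
print(t,a,b,A,"tip r",np.hypot(*(t-A)),"ang tip",f(t),"mark",f(a),np.hypot(*(t-a)))
s=camera("scene"); crop(s,"sc2.png",220,365,235,350,5)
print([onz(s,p,z).round(1) for p,z in ()])
```

```text
[477.69167052 216.37488491] [476.34606125 217.03034755] [458.70518165 220.51175404] [548.94580989 202.702874  ] tip r 72.55395412380167 ang tip 169.13828682447416 mark 168.83620166248107 1.4967616968833362
[]
```

View pics/w6b.png

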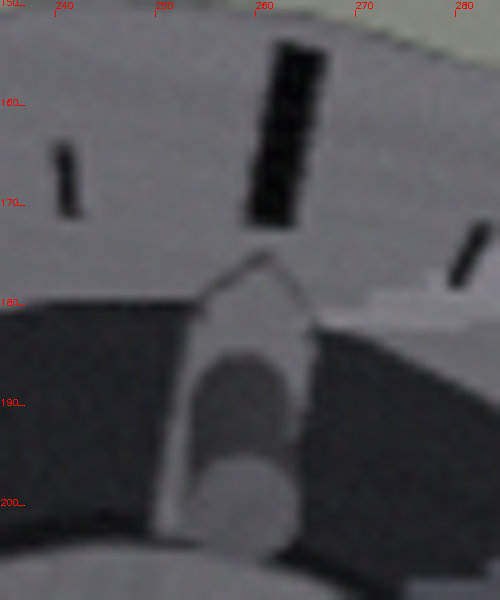

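View pics/sc2.png

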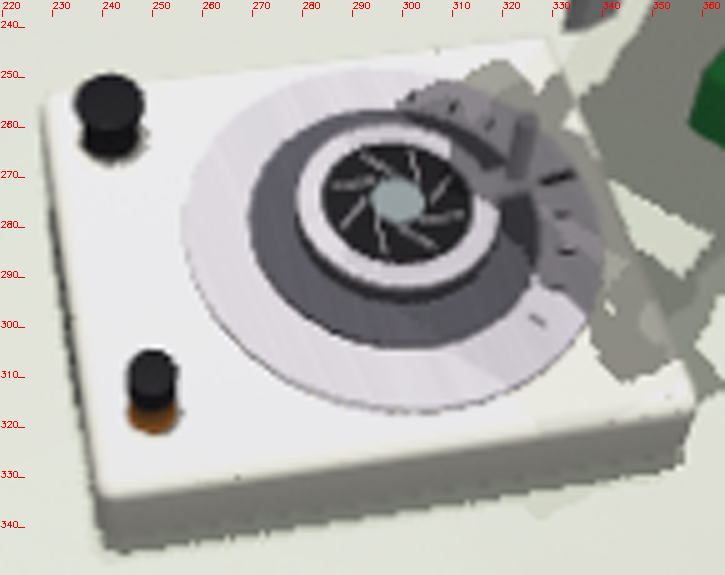

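The lever is at the mark: offset about 1.5 mm, nearly all radial, and about 0.3° in angle. The vial and loupe are unmoved. Next I'll go to the grey controller's larger button with the fingers shut.

arm_command --deltas '[{"xyz": [0.0088, -0.0343, 0], "turn": [0, 0, 0]}, {"xyz": [0.0088, -0.0343, 0], "turn": [0, 0, 0]}, {"xyz": [0.0088, -0.0343, 0], "turn": [0, 0, 0]}, {"xyz": [0.0088, -0.0343, 0], "turn": [0, 0, 0]}, {"xyz": [0.0088, -0.0343, 0], "turn": [0, 0, 0]}, {"xyz": [0.0088, -0.0343, 0], "turn": [0, 0, 0]}, {"xyz": [0.0088, -0.0343, 0], "turn": [0, 0, 0]}, {"xyz": [0.0088, -0.0343, 0], "turn": [0, 0, 0]}, {"xyz": [0.0088, -0.0343, 0], "turn": [0, 0, 0]}, {"xyz": [0.0088, -0.0343, 0], "turn": [0, 0, 0]}, {"xyz": [0, 0, 0], "turn": [0, 0, 0]}, {"xyz": [0, 0, 0], "turn": [0, 0, 0]}]' --gripper 1.0 --force 5

```text
clock: 9.45
eef_pos: [577.1, -130.3, 193.0]
eef_rot: [3.141, -0.001, 3.092]
wrist_force: [-0.2, 0.1, -0.5]
finger_gap: 0.3
```

Run:
```python
from cell import *
from h import *
st=read_state(); c=camera("wrist")
print(st["eef_pos"].round(1),st["eef_rot"].round(3),st["wrist_force"].round(2),st["finger_gap"])
crop(c,"w7.png",100,420,60,300,2.4)
c=camera("top"); crop(c,"top7.png",105,245,120,255,5)
```

```text
[ 577.1 -130.3  193. ] [ 3.141e+00 -1.000e-03  3.092e+00] [-0.2   0.14 -0.49] 0.27725631748331764
```

View pics/w7.png

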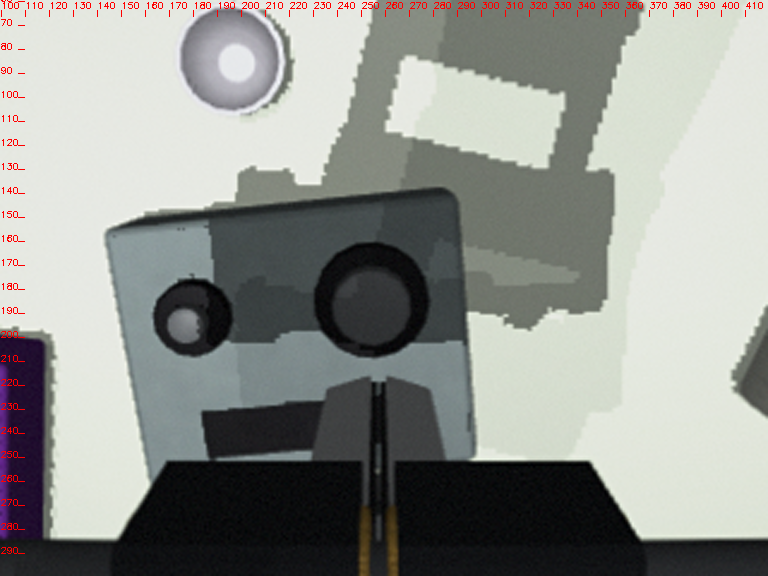

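View pics/top7.png

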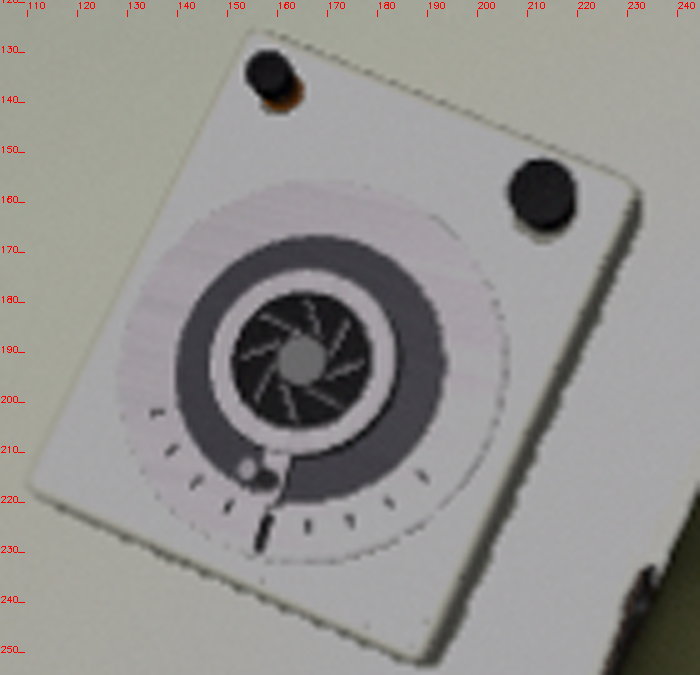

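In the top view the lever tip is on the long mark at (157,221), with the pin at (154,213). In the wrist view the larger button's top is at about (255,187).

Run:
```python
from cell import *
from h import *
st=read_state(); c=camera("wrist")
q=lambda u,v:(100+u/2.4-.3,60+v/2.4-.3)
print(onz(c,q(371,304),67,st),onz(c,q(184,324),66,st))
```

```text
[ 575.75998031 -132.446737     67.        ] [ 580.43887019 -207.36945316   66.        ]
```

The button centre is (576, -131) from both cameras, so the fingers are over it. I'll descend to about 4 mm above it.

arm_command --deltas '[{"xyz": [-0.0005, -0.001, -0.02], "turn": [0, 0, 0]}, {"xyz": [0, 0, -0.02], "turn": [0, 0, 0]}, {"xyz": [0, 0, -0.02], "turn": [0, 0, 0]}, {"xyz": [0, 0, -0.02], "turn": [0, 0, 0]}, {"xyz": [0, 0, -0.02], "turn": [0, 0, 0]}, {"xyz": [0, 0, -0.011], "turn": [0, 0, 0]}, {"xyz": [0, 0, 0], "turn": [0, 0, 0]}, {"xyz": [0, 0, 0], "turn": [0, 0, 0]}]'

```text
clock: 10.6
eef_pos: [577.2, -131.8, 83.3]
eef_rot: [-3.141, 0.001, 3.092]
wrist_force: [0.3, -0.2, 1.2]
finger_gap: 0.3
```

arm_command --deltas '[{"xyz": [0, 0, -0.002], "turn": [0, 0, 0]}, {"xyz": [0, 0, -0.002], "turn": [0, 0, 0]}, {"xyz": [0, 0, -0.002], "turn": [0, 0, 0]}, {"xyz": [0, 0, -0.0015], "turn": [0, 0, 0]}, {"xyz": [0, 0, 0], "turn": [0, 0, 0]}]'

```text
clock: 11.22
eef_pos: [577.0, -131.9, 75.0]
eef_rot: [-3.142, 0.0, 3.092]
wrist_force: [-0.3, 0.9, 2.1]
finger_gap: 0.4
```

arm_command --deltas '[{"xyz": [0, 0, -0.0015], "turn": [0, 0, 0]}, {"xyz": [0, 0, -0.0015], "turn": [0, 0, 0]}, {"xyz": [0, 0, 0], "turn": [0, 0, 0]}]'

```text
clock: 11.6
eef_pos: [577.0, -131.9, 72.3]
eef_rot: [-3.141, 0.0, 3.092]
wrist_force: [-0.9, 0.8, 7.1]
finger_gap: 0.2
```

Run:
```python
from cell import *
from h import *
st=read_state(); c=camera("wrist")
print(st["eef_pos"].round(1),st["wrist_force"].round(2))
crop(c,"w8.png",100,420,60,300,2.4)
```

```text
[ 577.  -131.9   72.3] [-0.92  0.82  7.14]
```

View pics/w8.png

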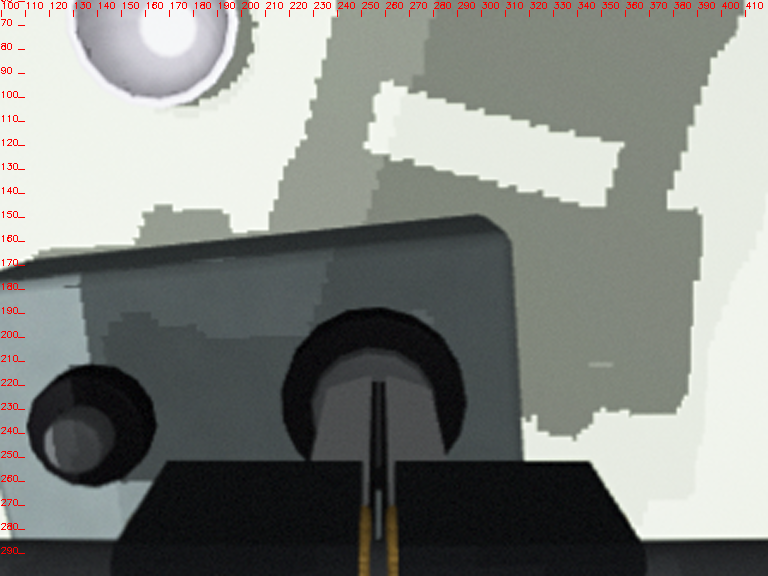

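The force is 7 N, above the 4 N needed for full travel. I'll nudge a little more to confirm it's bottomed, then release.

arm_command --deltas '[{"xyz": [0, 0, -0.001], "turn": [0, 0, 0]}, {"xyz": [0, 0, 0], "turn": [0, 0, 0]}]'

```text
clock: 11.9
eef_pos: [577.1, -131.9, 72.1]
eef_rot: [-3.141, 0.001, 3.092]
wrist_force: [-3.9, 1.7, 14.1]
finger_gap: 0.2
```

arm_command --deltas '[{"xyz": [0, 0, 0.004], "turn": [0, 0, 0]}, {"xyz": [0, 0, 0.005], "turn": [0, 0, 0]}, {"xyz": [0, 0, 0.01], "turn": [0, 0, 0]}, {"xyz": [0, 0, 0.02], "turn": [0, 0, 0]}, {"xyz": [0, 0, 0.03], "turn": [0, 0, 0]}, {"xyz": [0, 0, 0.03], "turn": [0, 0, 0]}, {"xyz": [0, 0, 0.03], "turn": [0, 0, 0]}, {"xyz": [0, 0, 0], "turn": [0, 0, 0]}, {"xyz": [0, 0, 0], "turn": [0, 0, 0]}]'

```text
clock: 13.02
eef_pos: [576.4, -131.7, 199.1]
eef_rot: [3.141, -0.001, 3.092]
wrist_force: [1.0, 0.3, -1.3]
finger_gap: 0.6
```

Run:
```python
from cell import *
from h import *
st=read_state(); c=camera("wrist")
print(st["eef_pos"].round(1),st["wrist_force"].round(2))
crop(c,"w9.png",100,420,60,300,2.4)
c=camera("top"); crop(c,"top9.png",105,365,110,255,3)
```

```text
[ 576.4 -131.7  199.1] [ 1.    0.27 -1.35]
```

View pics/w9.png

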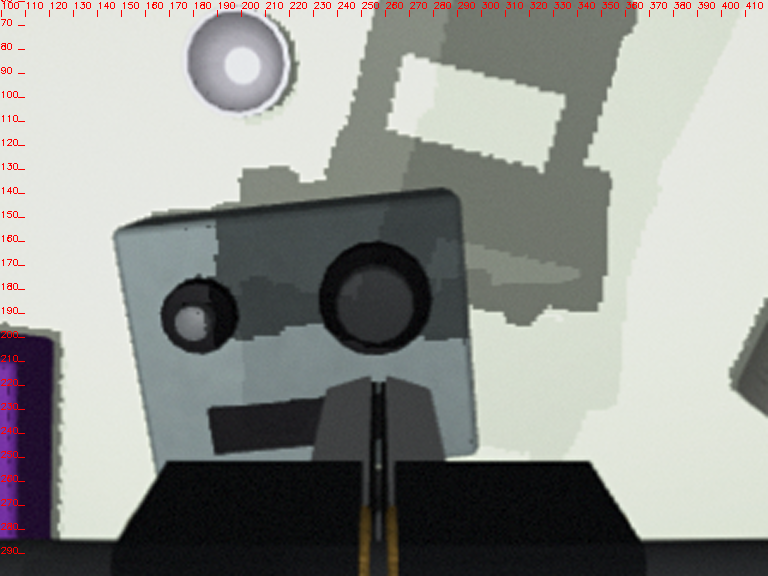

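View pics/top9.png

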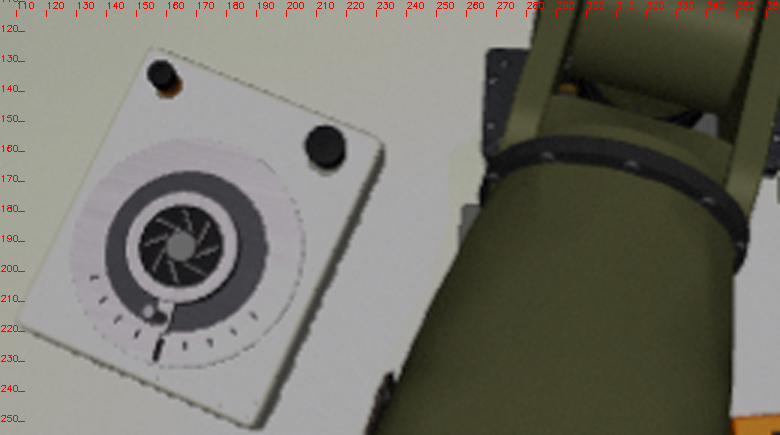

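The button bottomed out: 14 N with the position stalled. It is up again at (256,186), and the lever is still on the mark at (157,221). The robot is clear, so I'll hand in.

```bash
python3 -c "
from cell import *
print(sign_off())"
```

```text
the job is handed in; nothing more can be done
None
```

The lever now points at the long mark, and the larger button on the grey controller has been pressed and is up again. I handed the job in at about 13 s; the sign-off gives no verdict.

- **Lever:** I pushed it round by about 50° using its pin, with the pad of the loosely open gripper. Wrist force in the readings between moves was at most about 1.5 N. After I let go, the wrist camera put the tip about 1.5 mm from the long mark, mostly radial and about 0.3° in angle. The top view taken after the button press still showed it on the mark.
- **Button:** I pressed it with the fingers shut until it bottomed: about 14 N, with the tool stalled and the fingertips about 6 mm below the button's rest height. After I lifted off, the wrist view showed it up again.
- **Loose things:** The vial, loupe, base and tin looked unmoved in the last pictures. The arm hid the spool and flask in the final top view, and I went nowhere near them.
- **Disagreement:** The cameras differed by 2–5 mm on where the iris axis is. I therefore judged the lever against the mark within the same picture.

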